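# Hook the brush tray into the slotted upright

## Task

Pick up the yellow brush tray, hook it into the top slot of the white slotted upright, just under the little wooden shelf, and press it down until the roller catch snaps over its hook and it is fully home. Let go of it, and do not disturb the mug, the amber jar or the paint box.

Things in the scene. Friction and masses are not known exactly. Their poses are not given: they have to be found in the camera images.
- tray: Loose yellow steel brush tray with a hook-on back, 0.3 kg, standing on a wooden chest. Origin: underside, on the middle plane; +x points to its hook, z up. Open tray x -60..46, 70 mm wide in y, walls 20 high. Back flange 40 wide, 90 high, its rear face at x = 50. A middle fin in the x-z plane, 8 thick, 48 high, carries a black grip; a steel hook stands out behind the flange.
- tray_grip (a point): Middle of the tray's black rubber grip, at x -20, z 62 in the tray's frame, with the tray's axes. The grip is 14 mm thick in y (pinch it there), 44 long in x, 38 high, so its top is about 18 mm above this point.
- tray_hook (a point): Middle of the underside of the tray's tongue (x 54.2, z 72 in the tray's frame; tray's axes). The tongue, 20 mm wide and 12 high, runs back from the flange to x 64.5; at its end a lip, x 58.5..64.5, hangs to 18 mm below this point, with a rounded tooth at its foot out to x 67. Between flange and lip is an 8.5 mm gap, open downwards.
- upright: Fixed white steel upright on a dark foot (110 x 130 mm). Origin: on the table under the panel; z up, x runs through the panel front to back; the front (-x) looks roughly to the robot. Panel 90 wide, 280 high, 6 thick, with three slots 32 wide, 44 high, lower edges at z 58, 114, 170. A wooden shelf, 150 wide, underside z 236, juts to x -80 over the front: reach in tilted, from front and above.
- top_slot (a point): Middle of the lower edge of the top slot, mid panel, z 170, with the upright's axes. The hook goes in along +x with tray_hook 19 to 31 mm above this point (tray's x along the upright's x) until the flange meets the panel; then the tray is pressed straight down. Fully home, tray_hook lies at this point (up to 3 mm off in x), the tongue resting on the slot's edge.
- catch (a joint): Sprung brass roller, 14 mm across, behind the panel at the top slot, sliding along the upright's x. 0 = forward: at rest, or snapped over the hook's tooth; pushed back by some mm (0.002 to 0.006 m) as the tooth passes. It is met with the tray about 16 mm above home and passed at about 7 mm; that takes some 8 to 20 N of pressing (the weight alone does not do it).
- chest: Fixed wooden paint chest, 180 (x) x 130 (y) mm, 100 high, on which the tray stands at the start; origin under its centre on the table, z up.
- mug: Loose white ceramic mug, 82 mm across, 95 high; origin under its centre. Bystander.
- jar: Loose amber glass jar with a white cap, 60 mm across, 85 high; origin under its centre. Bystander.
- paintbox: Loose open wooden watercolour box, 85 x 200 mm, 28 high; origin under its centre. Bystander.
Not all that is in view belongs to the job. What is shaped like the tray but green is not meant.

How it is judged (in metres and radians):
At the end, for the whole second after the job is handed in: The tray hangs at rest in the top slot: its hook point within 6 mm front to back, 9 mm sideways and 3.5 mm above (4 mm below) the middle of the slot's lower edge, level within 0.12 rad, square to the panel within 0.15 rad, and the roller catch has sprung forward again (below 3 mm) (x of tray_hook in the frame of top_slot between -0.006 and 0.006 m and y of tray_hook in the frame of top_slot between -0.009 and 0.009 m and z of tray_hook in the frame of top_slot between -0.004 and 0.0035 m and angle between tray's own z axis and vertical below 0.12 rad and angle between the x axis of tray and the x axis of upright, either way round below 0.15 rad and value of joint catch below 0.003 m and linear speed of tray below 0.02 m/s); the robot touches nothing.
It fails at once if the mug is shifted by more than 30 mm or tipped (distance of mug from where it was at the start of the episode above 0.03 m or angle between mug's own z axis and vertical above 0.4 rad).
It fails at once if the amber jar is shifted by more than 30 mm or tipped (distance of jar from where it was at the start of the episode above 0.03 m or angle between jar's own z axis and vertical above 0.4 rad).
It fails at once if the paint box is shifted by more than 30 mm or tipped (distance of paintbox from where it was at the start of the episode above 0.03 m or angle between paintbox's own z axis and vertical above 0.4 rad).
It also fails if it takes over 51 s, if anything falls off the work surface, if the arm or the gripper's body presses on something with over 40 N, if the wrist force passes 120 N, or if a joint passes its speed limit or range.

## Robot

A 6-joint arm with a two-finger parallel gripper is mounted at the origin on the work surface. World frame = base frame: x ahead of the robot, y to its left, z up, the work surface at z = 0. Lengths are in m, angles in degrees, forces in N, time in s.
With the tool pointing down it reaches from about 0.25 to 0.725 m from the base axis. Payload 9.7 kg.
Tool frame: the origin (TCP) lies between the finger pads; the fingertips stand 22 mm ahead of it and the grasp point (between the pads) lies 3 mm ahead of it; z points along the fingers, y is the line along which they close (so a half turn about z gives the same grasp; the last joint's range is limited). The gripper opens to 85 mm and grips with 20 to 120 N. Pads are 22 mm wide; open, the fingers measure 114 mm over their backs; the gripper's body (76 mm by 85 mm) begins 54 mm behind the grasp point. The pads swing forward as they close: fully open they stand 13 mm farther back than shut.
Start: joints at [63.255, 4.979, 10.078, 95.1, 0, 90], TCP at [0.248, 0.491, 0.253] pointing down, gripper open.
Joint ranges: [-179.16, 179.16], [-48.56, 103.87], [-65.8, 70.77], [-126.05, 130.52], [-82.76, 87.17], [-180, 180]. Speed limits (degrees/s): [127.2, 127.2, 147.25, 180, 180, 180].

## Interface

Orientations are given as [roll, pitch, yaw] about the fixed x, y, z axes, in that order (R = Rz(yaw) Ry(pitch) Rx(roll)).
In Python, from workcell import bot, viewer, finder gives the robot as it stands.
- The arm moves only by the tool move_arm, never from a script. Its arguments are lists of equal length, an entry for each row: "offset": the shift along the tool's x, y, z in cm, a list of three; "twist": the turn, a rotation vector about the tool's x, y, z in rad, a list of three; "grip": the opening, from 0 (shut) to 1 (fully open). In form: {"offset": [[x, y, z], ...], "twist": [[ax, ay, az], ...], "grip": [grip, ...]}. A call has 1 to 5 rows; each row shifts and turns the commanded pose from where the row before left it, along the tool's axes as they then stand; what a row does not reach is not made up. A row lasts 1/10 s, in which the tool goes at most 50 mm and 8.59 degrees, less where a joint would pass 70% of its speed; a pose out of reach is approached as far as the arm can. A call is refused whole if a number of a shift passes 5 or a number of a turn 0.15, either way. A call with a gripper value outside its range is refused whole. The fingers move at their own pace and stop on an object; "force" is the grip in N (left out, the last holds). Time passes only in rows, so rows that do not move let the fingers close. It gives the time, the measured TCP pose, the force, the opening and the grip force at its end, in the units of the state.
- bot.get_obs(): the state, without advancing time (a new reading comes with each control period).
- viewer.camera(name): name is "side" or "top" or "wrist"; returns a dict with "color" (400x640x3 uint8, red, green, blue), "depth" (400x640 float32, m along the optical axis (not along the pixel's ray), 0 where there is no reading), "vfov" (degrees; the focal length in pixels is half the picture's height over the tangent of half this angle, whatever the lens; pixels are square), "cx", "cy" (the principal point, pixels), "k1" (the pictures are not rectified: a ray, as slopes to the right and down, at radius r is drawn at 1 + k1 r^2 times it, then the intrinsics apply), "position" and "attitude" of the camera in the world; the wrist camera has in their place "tool_from_camera" (4x4, takes a point from camera to tool coordinates, whose origin is the TCP and whose axes are the flange's). Camera axes: x right, y down, z forward; pixel columns grow to the right and rows downward; lengths in m; the calibration is good to about 2 mm. A picture is of the moment at which its call begins: read the wrist's pose just before it.
- bot.job_done(): hands the job in; it is judged then, once.
Trained networks look in a picture, given as the dict that the camera call returned (one of the last four; its "shot" number tells which), for a name from the list of things; names that differ only in an ending like _2 or _b are one class to them, and where a whole thing is asked for, a point or a joint stands for the part that bears it (a point fixed in the world has none). Each returns a list of dicts, best first, with "p" (0 to 1); they miss things now and then, are a little off and sometimes report something else, mostly with a low value. They report only what shows in the picture. A call takes as long as a camera call. They do not tell look-alikes from the thing itself.
- finder.boxes_of(picture, thing): "position" ([column, row] in pixels, amid what is visible of it).
- finder.pinpoint(picture, thing): "position" ([column, row] in pixels: a listed point, or the origin of a listed thing).
The state is a dict: "time": time; "q": joint angles; "qd": joint speeds; "joint_efforts": joint torques, N m; "ee_pos": TCP position; "tcp_rot": TCP orientation; "wrist_force": force on the tool from outside, world axes, zero at the start; "torque": the same for the moment, N m; "opening": finger opening in m; "grasp_force": force on a finger pad.
Only numpy, scipy, OpenCV 4.12 (cv2) and the standard library are available. Lean on these libraries where they do the work, as an engineer would, in place of code of your own. Each camera call takes 0.05 s, during which the arm holds its last target. There are 200 camera calls.

## Working session

There is one attempt and no reset: what is moved stays moved. The work goes in short steps, Python scripts to look and compute and a tool call to move; the robot and the scene stay as the last step left them, time stands still between calls to the robot, and variables do not carry over. Pictures are saved under pics/ and viewed, at most 10 in all, crops included, and the job is handed in when it is done.

Besides the shell and the picture viewer there is one more tool, called as name(argument=value, ...) on one line, values as JSON. move_arm: Moves the arm, as the interface text tells. Its arguments: {"type":"object","properties":{"offset":{"type":"array","items":{"type":"array","items":{"type":"number"}}},"twist":{"type":"array","items":{"type":"array","items":{"type":"number"}}},"grip":{"type":"array","items":{"type":"number"}},"force":{"type":"number"}},"required":["offset","twist","grip"]}

```bash
ls; mkdir -p pics; cat > h.py <<'E'
import numpy as np, cv2
from scipy.spatial.transform import Rotation as R
from workcell import bot, viewer, finder
def pose(o=None):
    o=o or bot.get_obs(); T=np.eye(4)
    T[:3,:3]=R.from_euler('xyz',o['tcp_rot'],degrees=True).as_matrix(); T[:3,3]=o['ee_pos']; return T
def shot(name):
    T=pose(); c=viewer.camera(name)
    if 'tool_from_camera' in c: c['T']=T@np.array(c['tool_from_camera'])
    else:
        M=np.eye(4); a=np.array(c['attitude'])
        M[:3,:3]=a if a.shape==(3,3) else R.from_euler('xyz',a,degrees=True).as_matrix(); M[:3,3]=c['position']; c['T']=M
    c['f']=200/np.tan(np.radians(c['vfov']/2)); return c
def ray(c,p):
    K=np.array([[c['f'],0,c['cx']],[0,c['f'],c['cy']],[0,0,1]])
    u=cv2.undistortPoints(np.array([[p]],float),K,np.array([c['k1'],0,0,0.]))[0,0]
    return np.array([u[0],u[1],1.])
def at_depth(c,p,d): return (c['T']@np.append(ray(c,p)*d,1))[:3]
def depth(c,p,w=2):
    x,y=int(round(p[0])),int(round(p[1])); d=c['depth'][max(0,y-w):y+w+1,max(0,x-w):x+w+1]; d=d[d>0]; return np.median(d) if d.size else 0
def at_z(c,p,z):
    r=c['T'][:3,:3]@ray(c,p); o=c['T'][:3,3]; return o+r*(z-o[2])/r[2]
def tri(obs): # [(c,p)..] least-squares ray meet
    A=np.zeros((3,3));b=np.zeros(3)
    for c,p in obs:
        r=c['T'][:3,:3]@ray(c,p); r/=np.linalg.norm(r); P=np.eye(3)-np.outer(r,r); A+=P;b+=P@c['T'][:3,3]
    return np.linalg.solve(A,b)
def cloud(c):
    v,u=np.nonzero(c['depth']>0); K=np.array([[c['f'],0,c['cx']],[0,c['f'],c['cy']],[0,0,1]])
    n=cv2.undistortPoints(np.stack([u,v],-1).astype(float)[:,None],K,np.array([c['k1'],0,0,0.]))[:,0]
    d=c['depth'][v,u]; X=np.c_[n*d[:,None],d]; return X@c['T'][:3,:3].T+c['T'][:3,3], c['color'][v,u],u,v
def save(c,n): cv2.imwrite('pics/'+n,c['color'][:,:,::-1])
E
python3 - <<'E'
from h import *
o=bot.get_obs(); print({k:np.round(v,3) for k,v in o.items()})
for n in ['side','top','wrist']:
    c=shot(n); save(c,n+'0.png'); print(n,c['vfov'],c['k1'],c.get('position'),c.get('attitude'),c.get('tool_from_camera'))
    for t in ['tray_grip','tray_hook','top_slot','upright','chest','tray','mug','jar','paintbox']:
        for d in finder.pinpoint(c,t)[:2]:
            p=d['position']; z=depth(c,p); print(t,round(d['p'],2),np.round(p),np.round(at_depth(c,p,z),3) if z else None)
E
```

```text
pics
{'time': np.float64(0.0), 'q': array([63.255,  5.01 , 10.034, 95.099,  0.   , 89.999]), 'qd': array([-0.06 , -0.161, -0.046,  0.023, -0.092,  0.027]), 'joint_efforts': array([ 0.0000e+00, -5.2039e+01,  4.6481e+01,  1.6000e-02,  0.0000e+00,
        0.0000e+00]), 'ee_pos': array([0.247, 0.491, 0.253]), 'tcp_rot': array([-179.925,   -0.   ,  153.256]), 'wrist_force': array([-0.086, -0.592,  0.742]), 'torque': array([0.011, 0.021, 0.032]), 'grasp_force': np.float64(0.0), 'opening': np.float64(0.085)}
side 45.46856837348348 -0.11011755376044437 [ 0.1637621  -0.67965431  0.56887103] [-1.18152508e+02  5.55826337e-02 -3.34980317e+01] None
tray_grip 0.97 [462. 257.] [ 0.785 -0.236  0.07 ]
tray_grip 0.81 [255. 347.] [ 0.367 -0.225  0.071]
tray_hook 0.79 [471. 233.] [ 0.855 -0.197  0.077]
tray_hook 0.58 [407. 226.] [ 0.644 -0.223  0.177]
top_slot 0.75 [245. 146.] [0.585 0.229 0.177]
upright 0.83 [249. 208.] [0.584 0.23  0.017]
chest 0.6 [370. 316.] [ 0.548 -0.258  0.063]
tray 0.85 [266. 366.] [ 0.388 -0.208  0.003]
tray 0.78 [457. 276.] [ 0.786 -0.233  0.024]
mug 0.68 [320. 260.] [ 0.539 -
[... 372 characters left out ...]
  0.179]
tray_hook 0.94 [414.  89.] [ 0.864 -0.185  0.085]
tray_hook 0.83 [439. 171.] [ 0.661 -0.206  0.185]
upright 0.68 [218. 216.] [0.571 0.193 0.245]
tray 0.93 [417. 306.] [ 0.395 -0.192  0.003]
tray 0.62 [419. 201.] [ 0.614 -0.183  0.103]
mug 0.73 [335. 199.] [ 0.634 -0.011  0.004]
jar 0.68 [332. 135.] [ 0.761 -0.006  0.085]
paintbox 0.6 [326. 281.] [0.451 0.008 0.017]
wrist 67.11048479945141 0.005035882764232529 None None [[-5.83173112e-04 -9.48468644e-01 -3.16870465e-01  8.25438068e-02]
 [ 9.99999816e-01 -5.00868246e-04 -3.41196768e-04 -1.58099683e-03]
 [ 1.64904082e-04 -3.16870605e-01  9.48468762e-01 -1.20691109e-01]
 [ 0.00000000e+00  0.00000000e+00  0.00000000e+00  1.00000000e+00]]
```

View pics/side0.png

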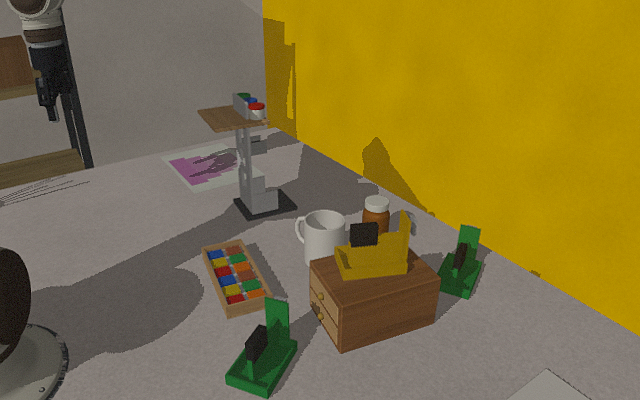

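View pics/top0.png

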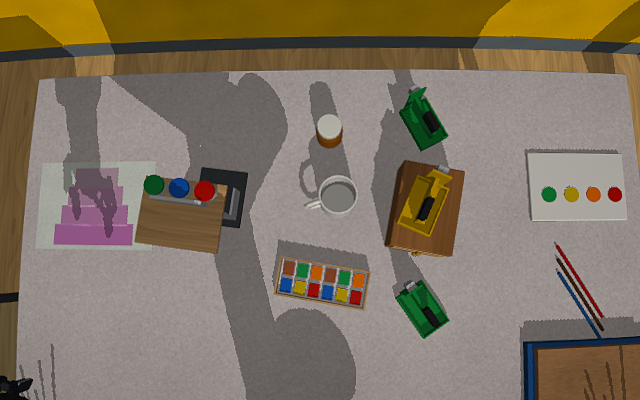

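The side view shows the yellow tray on the chest with its hook away from the robot, at about (365, 250). The upright with its shelf is at about (245, 150), and the two green trays are decoys. The top view agrees: yellow tray at (423, 205), shelf at (185, 215). Next I'll fit the poses from the depth clouds.

```bash
cat > m.py <<'E'
from h import *
cs=[shot('side'),shot('top')]
def rect(X): 
    r=cv2.minAreaRect((X[:,:2]*1000).astype(np.float32)); return np.round(r[0],1),np.round(r[1],1),round(r[2],1)
for c in cs:
    X,C,u,v=cloud(c); C=C.astype(int); hsv=cv2.cvtColor(C[None].astype(np.uint8),cv2.COLOR_RGB2HSV)[0].astype(int)
    print('table z',np.median(X[(X[:,0]>.3)&(X[:,0]<.7)&(abs(X[:,1])<.4)&(X[:,2]<.03),2]))
    y=(hsv[:,0]>20)&(hsv[:,0]<32)&(hsv[:,1]>180)&(X[:,2]>.105)&(X[:,2]<.21)&(X[:,0]<.72)&(X[:,1]<-.1)
    print('tray',y.sum(),X[y].min(0),X[y].max(0),rect(X[y]))
    yl=y&(X[:,2]<.125); print(' low',rect(X[yl]))
    yh=y&(X[:,2]>.155); print(' high',yh.sum(),X[yh].mean(0),rect(X[yh]))
    b=(C.sum(1)<130)&(X[:,2]>.13)&(X[:,2]<.2)&(np.hypot(X[:,0]-.6,X[:,1]+.18)<.08)
    if b.sum()>5: print(' grip',b.sum(),X[b].mean(0),X[b].min(0),X[b].max(0),rect(X[b]))
    s=(X[:,2]>.225)&(X[:,2]<.275)&(X[:,0]>.4)&(X[:,0]<.75)&(X[:,1]>.05)&(X[:,1]<.4)&(hsv[:,0]>5)&(hsv[:,0]<22)&(hsv[:,1]>80)
    print('shelf',s.sum(),np.percentile(X[s,2],[5,50,95]),rect(X[s]))
    w=(X[:,2]>.03)&(X[:,2]<.215)&(np.hypot(X[:,0]-.59,X[:,1]-.22)<.12)&(hsv[:,1]<60)&(hsv[:,2]>90)
    print('panel',w.sum(),rect(X[w]) if w.sum()>3 else '')
    f=(C.sum(1)<200)&(X[:,2]<.03)&(np.hypot(X[:,0]-.59,X[:,1]-.22)<.12)
    print('foot',f.sum(),X[f].mean(0),rect(X[f]))
for t in ['tray_grip','tray_hook','top_slot','upright','chest']:
    for i,c in enumerate(cs):
        for d in finder.pinpoint(c,t)[:3]:
            z={'top_slot':.17,'tray_grip':.162,'tray_hook':.172}.get(t,0)
            print(t,i,round(d['p'],2),np.round(d['position']),np.round(at_z(c,d['position'],z),3))
E
python3 m.py
python3 - <<'E'
import cv2
a=cv2.imread('pics/side0.png')[80:230,180:310]; cv2.imwrite('pics/up.png',cv2.resize(a,None,fx=4,fy=4,interpolation=2))
E
```

```text
table z -0.0006984419088469362
tray 2299 [ 0.53687914 -0.24309037  0.10500215] [ 0.65907812 -0.13772065  0.19025758] (array([ 602.7, -190.2]), array([ 73.8, 111.3]), 65.9)
 low (array([ 602.7, -190.2]), array([ 73.8, 111.3]), 65.9)
 high 305 [ 0.64342183 -0.21050015  0.16910999] (array([ 628. , -211.5]), array([38.8, 61.4]), 88.7)
 grip 617 [ 0.58572792 -0.1880727   0.16400505] [ 0.56559045 -0.19996546  0.14294537] [ 0.6107263  -0.17122092  0.1802786 ] (array([ 587.7, -185.6]), array([15.1, 44.4]), 67.3)
shelf 1037 [0.23768728 0.24326713 0.24480606] (array([570. , 257.3]), array([154.5, 119.4]), 83.5)
panel 1059 (array([620., 253.]), array([98.1, 68.4]), 82.2)
foot 624 [0.63039892 0.22572499 0.00729634] (array([638. , 247.2]), array([110.3, 139.1]), 82.0)
table z 0.0001681686755470313
tray 957 [ 0.54251044 -0.24033978  0.10500023] [ 0.66600806 -0.13399866  0.19256475] (array([ 606.3, -188.7]), array([ 71.9, 110.4]), 66.0)
 low (array([ 605.5, -188.4]), array([ 71.8, 109. ]), 65.8)
 high 245 [ 0.64449378 -0.20593989  0.17109726] (array([ 614.4, -203.5]), array([38.4, 93.9]), 80.9)
 gr
[... 538 characters left out ...]
y_grip 0 0.6 [256. 344.] [ 0.332 -0.304  0.162]
tray_grip 1 0.76 [430. 318.] [ 0.388 -0.186  0.162]
tray_grip 1 0.73 [432. 121.] [ 0.765 -0.203  0.162]
tray_hook 0 0.97 [279. 309.] [ 0.38  -0.276  0.172]
tray_hook 0 0.81 [407. 225.] [ 0.652 -0.216  0.172]
tray_hook 0 0.6 [470. 232.] [ 0.722 -0.288  0.172]
tray_hook 1 0.76 [413. 286.] [ 0.448 -0.154  0.172]
tray_hook 1 0.72 [439. 173.] [ 0.658 -0.209  0.172]
tray_hook 1 0.57 [414.  88.] [ 0.829 -0.169  0.172]
top_slot 0 0.79 [243. 144.] [0.592 0.258 0.17 ]
top_slot 1 0.22 [324. 280.] [0.458 0.01  0.17 ]
upright 0 0.95 [249. 211.] [0.591 0.247 0.   ]
upright 1 0.62 [217. 215.] [0.598 0.259 0.   ]
chest 0 0.74 [371. 312.] [ 0.604 -0.2    0.   ]
```

View pics/up.png

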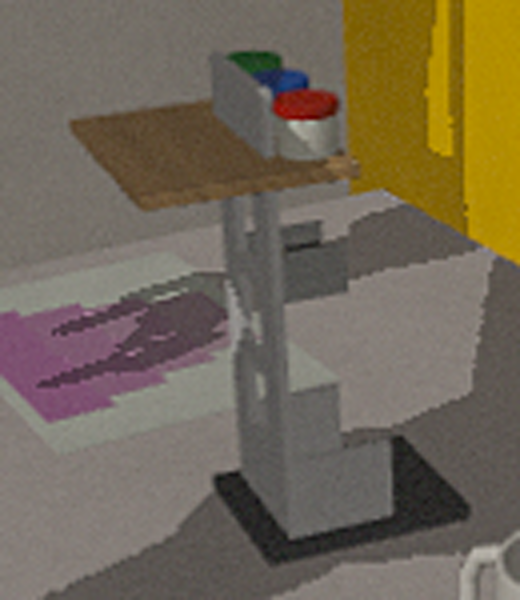

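The crop shows the shelf jutting toward the robot and the slots seen edge-on. From the fits, the tray yaw is about -24° with its grip near (0.591, -0.183, 0.162), and the upright yaw is about -7.7° with its slot near (0.593, 0.256). I'll move to a pre-grasp pose and then tilt 55°.

move_arm(offset=[[-2.53,-2.26,0],[-2.53,-2.26,0],[-2.53,-2.26,0],[-2.53,-2.26,0],[-2.53,-2.26,0]], twist=[[0,0,0],[0,0,0],[0,0,0],[0,0,0],[0,0,0]], grip=[1,1,1,1,1])

```text
time: 2.6
ee_pos: [0.3099, 0.3321, 0.2533]
tcp_rot: [180.0, 0.0, 153.3]
wrist_force: [1.1, 0.4, -0.0]
opening: 0.0856
grasp_force: 0.0
```

move_arm(offset=[[-2.53,-2.26,0],[-2.53,-2.26,0],[-2.53,-2.26,0],[-2.53,-2.26,0],[-2.53,-2.26,0]], twist=[[0,0,0],[0,0,0],[0,0,0],[0,0,0],[0,0,0]], grip=[1,1,1,1,1])

```text
time: 3.1
ee_pos: [0.372, 0.1742, 0.2535]
tcp_rot: [180.0, 0.0, 153.3]
wrist_force: [0.9, 0.0, -0.4]
opening: 0.0852
grasp_force: 0.0
```

move_arm(offset=[[-2.53,-2.26,0],[-2.53,-2.26,0],[-2.53,-2.26,0],[-2.53,-2.26,0],[-2.53,-2.26,0]], twist=[[0,0,0],[0,0,0],[0,0,0],[0,0,0],[0,0,0]], grip=[1,1,1,1,1])

```text
time: 3.6
ee_pos: [0.4342, 0.0162, 0.2535]
tcp_rot: [180.0, 0.0, 153.2]
wrist_force: [0.3, 0.4, 0.2]
opening: 0.0853
grasp_force: 0.0
```

move_arm(offset=[[-2.53,-2.26,0],[-2.53,-2.26,0],[-2.53,-2.26,0],[-2.53,-2.26,0],[-2.53,-2.26,0]], twist=[[0,0,0],[0,0,0],[0,0,0],[0,0,0],[0,0,-0.056]], grip=[1,1,1,1,1])

```text
time: 4.1
ee_pos: [0.4963, -0.1417, 0.2534]
tcp_rot: [180.0, 0.0, 156.5]
wrist_force: [0.3, -0.2, -0.0]
opening: 0.0857
grasp_force: 0.0
```

move_arm(offset=[[0,0,0],[0,0,0],[0,0,0],[0,0,0],[0,0,0]], twist=[[0,-0.137,0],[0,-0.137,0],[0,-0.137,0],[0,-0.137,0],[0,-0.137,0]], grip=[1,1,1,1,1])

```text
time: 4.6
ee_pos: [0.496, -0.1403, 0.2542]
tcp_rot: [180.0, 39.6, 156.4]
wrist_force: [-1.3, 0.6, -0.2]
opening: 0.0855
grasp_force: 0.0
```

move_arm(offset=[[0,0,0],[0,0,0],[0,0,0],[0,0,0]], twist=[[0,-0.137,0],[0,-0.137,0],[0,0,0],[0,0,0]], grip=[1,1,1,1])

```text
time: 5.0
ee_pos: [0.5087, -0.1418, 0.2546]
tcp_rot: [-179.8, 54.2, 156.5]
wrist_force: [-0.0, 0.1, 0.8]
opening: 0.0854
grasp_force: 0.0
```

```bash
cat > w.py <<'E'
from h import *
import sys
o=bot.get_obs(); print(np.round(o['q'],1),np.round(o['ee_pos'],4),np.round(o['tcp_rot'],1))
c=shot('wrist'); save(c,sys.argv[1])
for t in sys.argv[2:]:
    for d in finder.pinpoint(c,t)[:2]:
        p=d['position']; z=depth(c,p); zz={'top_slot':.17,'tray_grip':.162,'tray_hook':.172}.get(t,0)
        print(t,round(d['p'],2),np.round(p),'depth',np.round(at_depth(c,p,z),4) if z else None,'z',np.round(at_z(c,p,zz),4))
X,C,u,v=cloud(c); np.savez('last.npz',X=X,C=C,u=u,v=v)
E
python3 w.py w1.png tray_grip tray_hook
python3 - <<'E'
import numpy as np,cv2
d=np.load('last.npz');X,C=d['X'],d['C'].astype(int)
b=(C.sum(1)<130)&(X[:,2]>.14)&(X[:,2]<.19)&(np.hypot(X[:,0]-.59,X[:,1]+.183)<.05)
print('grip',b.sum(),np.percentile(X[b],[2,50,98],axis=0),cv2.minAreaRect((X[b][:,:2]*1000).astype(np.float32)))
E
```

```text
[-10.1 -48.5 -46.3  38.7 -11.    7.9] [ 0.5087 -0.1418  0.2546] [-179.8   54.2  156.5]
tray_grip 0.71 [352. 161.] depth [ 0.7904 -0.2185  0.0638] z [ 0.581  -0.1511  0.162 ]
tray_grip 0.57 [320. 174.] depth [ 0.5688 -0.1726  0.1739] z [ 0.596  -0.1849  0.162 ]
tray_hook 0.68 [379. 180.] depth [ 0.8507 -0.1907  0.0796] z [ 0.6053 -0.136   0.172 ]
tray_hook 0.56 [319. 206.] depth [ 0.6492 -0.2099  0.175 ] z [ 0.6591 -0.2144  0.172 ]
grip 847 [[ 0.56545377 -0.19034809  0.14774428]
 [ 0.56901757 -0.17626246  0.17035417]
 [ 0.60000208 -0.16953866  0.18091586]] ((584.94189453125, -181.9868927001953), (13.107060432434082, 41.06552505493164), 66.80989074707031)
```

View pics/w1.png

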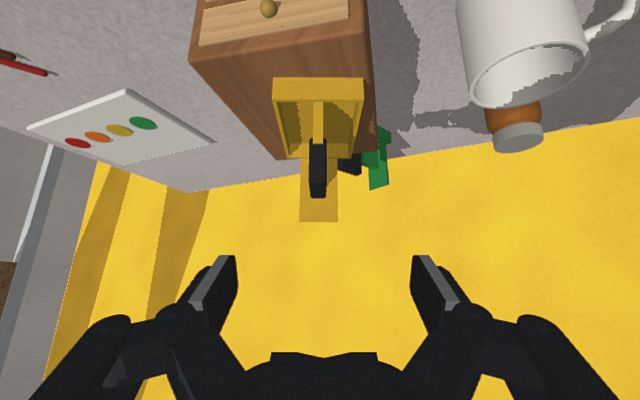

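The view is upside down, because the camera hangs below the tool. The yellow tray with its grip at (318, 170) is centred between the open fingers. J2 is near its limit here, but moving forward relieves it.

```bash
cat > d.py <<'E'
from h import *
def delta(P,yaw,tilt,back=0.0):
    """P: grasp point; heading yaw deg, tilt deg. prints offset cm in current tool axes, and rotvec"""
    y,t=np.radians([yaw,tilt]); hd=np.array([np.cos(y),np.sin(y),0])
    z=hd*np.sin(t)-np.array([0,0,np.cos(t)]); x=-hd*np.cos(t)-np.array([0,0,np.sin(t)])
    Rt=np.c_[x,np.cross(z,x),z]; tcp=np.array(P)-(0.003+back)*z
    T=pose(); d=T[:3,:3].T@(tcp-T[:3,3])*100; w=R.from_matrix(T[:3,:3].T@Rt).as_rotvec()
    print('offset cm',np.round(d,2),'twist',np.round(w,3),'tcp',np.round(tcp,3)); return d,w
E
python3 -c "
from d import *
P=[.5835,-.181,.164]
delta(P,-24,55,.05); delta(P,-24,55)"
```

```text
offset cm [ 2.88 -0.54  6.97] twist [ 0.004 -0.008  0.004] tcp [ 0.544 -0.163  0.194]
offset cm [ 2.83 -0.56 11.97] twist [ 0.004 -0.008  0.004] tcp [ 0.581 -0.18   0.166]
```

move_arm(offset=[[0.72,-0.14,1.75],[0.72,-0.14,1.75],[0.71,-0.14,1.75],[0.71,-0.14,1.75],[0,0,0]], twist=[[0.004,-0.008,0.004],[0,0,0],[0,0,0],[0,0,0],[0,0,0]], grip=[1,1,1,1,1])

```text
time: 5.65
ee_pos: [0.544, -0.1642, 0.1901]
tcp_rot: [-179.9, 54.7, 156.0]
wrist_force: [-0.0, 0.0, -0.0]
opening: 0.0852
grasp_force: 0.0
```

```bash
python3 -c "
from d import *
print(np.round(bot.get_obs()['q'],1))
P=[.5835,-.181,.164]
delta(P,-24,55)"
python3 w.py w2.png tray_grip
```

```text
[-12.4 -41.5 -50.8  26.6  -9.5   6.7]
offset cm [-0.35  0.08  4.71] twist [-0.001 -0.005  0.   ] tcp [ 0.581 -0.18   0.166]
[-12.4 -41.5 -50.8  26.6  -9.5   6.7] [ 0.544  -0.1642  0.1901] [-179.9   54.7  156. ]
tray_grip 0.87 [326. 240.] depth [ 0.5676 -0.1753  0.1673] z [ 0.5995 -0.1893  0.162 ]
tray_grip 0.69 [310.  56.] depth [ 0.5138 -0.1595  0.0886] z [ 0.4408 -0.122   0.162 ]
```

View pics/w2.png

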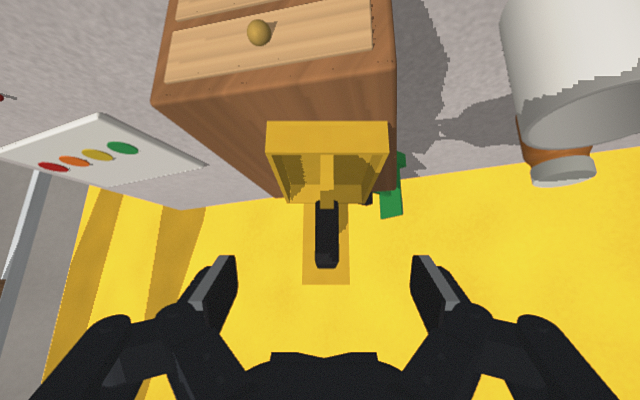

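The grip at (326, 235) lies midway between the pads at columns 235 and 415. Go in and close.

move_arm(offset=[[-0.35,0.08,1.2],[0,0,1.2],[0,0,1.2],[0,0,1.1],[0,0,0]], twist=[[0,-0.005,0],[0,0,0],[0,0,0],[0,0,0],[0,0,0]], grip=[1,1,1,1,1])

```text
time: 6.25
ee_pos: [0.5819, -0.1797, 0.1681]
tcp_rot: [-179.9, 55.2, 156.0]
wrist_force: [0.6, 0.6, -0.3]
opening: 0.0855
grasp_force: 0.0
```

move_arm(offset=[[0,0,0],[0,0,0],[0,0,0],[0,0,0],[0,0,0]], twist=[[0,0,0],[0,0,0],[0,0,0],[0,0,0],[0,0,0]], grip=[0.5,0,0,0,0], force=110)

```text
time: 6.75
ee_pos: [0.5814, -0.1795, 0.1673]
tcp_rot: [-179.9, 55.1, 156.1]
wrist_force: [-3.6, 1.3, 6.6]
opening: 0.0131
grasp_force: 82.2
```

move_arm(offset=[[0,0,0],[0,0,0],[0,0,0],[0,0,0],[0,0,0]], twist=[[0,0,0],[0,0,0],[0,0,0],[0,0,0],[0,0,0]], grip=[0,0,0,0,0])

```text
time: 7.25
ee_pos: [0.5816, -0.1795, 0.1673]
tcp_rot: [-179.9, 55.1, 156.1]
wrist_force: [-3.9, 2.4, 4.6]
opening: 0.0124
grasp_force: 107.1
```

```bash
python3 w.py w3.png tray_grip tray_hook; python3 -c "
from d import *
delta([.5835,-.181,.164],-24,55)"
```

```text
[-13.4 -33.3 -49.5  19.1  -8.7   6.1] [ 0.5816 -0.1795  0.1673] [-179.9   55.1  156.1]
tray_grip 0.96 [322. 270.] depth [ 0.5675 -0.1757  0.1632] z [ 0.5899 -0.1858  0.162 ]
tray_grip 0.25 [324. 170.] depth [ 0.5664 -0.1742  0.1182] z [ 0.4647 -0.1291  0.162 ]
tray_hook 0.57 [398. 214.] depth [ 0.8499 -0.191   0.0772] z [ 0.4369 -0.1195  0.172 ]
offset cm [ 0.14 -0.06  0.08] twist [-0.     0.003  0.001] tcp [ 0.581 -0.18   0.166]
```

View pics/w3.png

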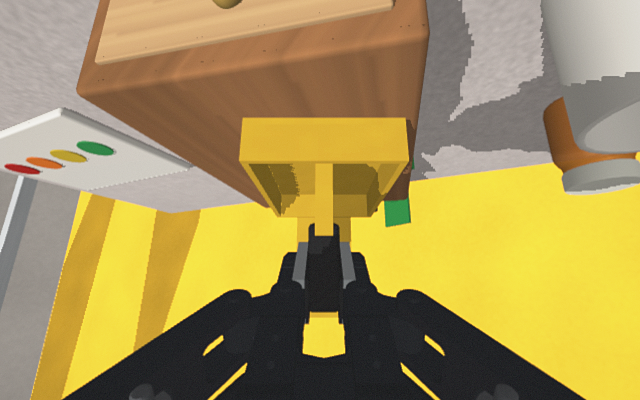

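The pads hold the grip, at (322, 270), centred. Lift 6 cm, then turn the yaw to the upright's.

move_arm(offset=[[-1.23,0,-0.86],[-1.23,0,-0.86],[-1.23,0,-0.86],[-1.23,0,-0.86],[0,0,0]], twist=[[0,0,0],[0,0,0],[0,0,0],[0,0,0],[0,0,0]], grip=[0,0,0,0,0])

```text
time: 7.9
ee_pos: [0.5815, -0.1795, 0.2278]
tcp_rot: [-179.9, 55.1, 156.1]
wrist_force: [0.1, -0.1, -2.6]
opening: 0.0127
grasp_force: 107.1
```

move_arm(offset=[[0,0,0],[0,0,0],[0,0,0],[0,0,0],[0,0,0]], twist=[[-0.058,0,-0.041],[-0.058,0,-0.041],[-0.058,0,-0.041],[-0.058,0,-0.041],[0,0,0]], grip=[0,0,0,0,0])

```text
time: 8.4
ee_pos: [0.5805, -0.1803, 0.2241]
tcp_rot: [-179.8, 54.9, 172.4]
wrist_force: [0.2, -0.2, -4.5]
opening: 0.0128
grasp_force: 107.7
```

```bash
cat > t.py <<'E'
from d import *
def rect(X): 
    r=cv2.minAreaRect((X[:,:2]*1000).astype(np.float32)); return np.round(r[0],1),np.round(r[1],1),round(r[2],1)
def trayinfo(yaw=-7.7):
    """tray hook etc. in each camera: yellow points in a frame at TCP with tray axes"""
    T=pose(); y=np.radians(yaw); A=np.array([[np.cos(y),np.sin(y),0],[-np.sin(y),np.cos(y),0],[0,0,1]])
    for n in ['side','top','wrist']:
        c=shot(n); X,C,u,v=cloud(c); hsv=cv2.cvtColor(C[None],cv2.COLOR_RGB2HSV)[0].astype(int)
        L=(X-T[:3,3])@A.T
        m=(hsv[:,0]>20)&(hsv[:,0]<32)&(hsv[:,1]>150)&(abs(L[:,1])<.05)&(L[:,0]>-.06)&(L[:,0]<.1)&(L[:,2]>-.085)&(L[:,2]<.04)
        if m.sum()<50: print(n,'few');continue
        print(n,m.sum(),'tray-axes L pct',np.round(np.percentile(L[m],[1,50,99],axis=0)*1000,1).tolist())
        for t in ['tray_hook','tray_grip']:
            for d in finder.pinpoint(c,t)[:3]:
                q=d['position']; 
                # point on tray mid plane -> intersect ray with plane L_y=0
                r=A@c['T'][:3,:3]@ray(c,q); o=A@(c['T'][:3,3]-T[:3,3]); 
                if n=='side': pt=o-r*o[1]/r[1]; 
                else: z={'tray_hook':.005,'tray_grip':-.005}[t]; pt=o+r*(z-o[2])/r[2]
                if np.linalg.norm(pt)<.15: print('  ',t,round(d['p'],2),np.round(pt*1000,1))
if __name__=='__main__':
    print(np.round(bot.get_obs()['ee_pos'],4),np.round(bot.get_obs()['tcp_rot'],1)); trayinfo()
    S=np.array([.593,.256]); u=np.array([np.cos(np.radians(-7.7)),np.sin(np.radians(-7.7))])
    P=S-.21*u; delta([P[0],P[1],.225],-7.7,55)
E
python3 t.py
```

```text
[ 0.5805 -0.1803  0.2241] [-179.8   54.9  172.4]
side 3099 tray-axes L pct [[-32.1, -37.2, -67.7], [33.1, -5.3, -49.2], [77.7, 32.4, 20.0]]
   tray_hook 0.57 [81.6  0.  -0.7]
   tray_grip 0.94 [ 3.4  0.  -3.2]
top 1515 tray-axes L pct [[-26.2, -33.4, -66.4], [53.9, 7.5, -53.0], [81.0, 36.9, 26.9]]
   tray_hook 0.64 [87.6  6.6  5. ]
   tray_hook 0.6 [-134.3   22.4    5. ]
   tray_grip 0.65 [13.3  9.2 -5. ]
wrist 15998 tray-axes L pct [[-33.2, -34.2, -64.1], [-18.4, 0.4, -52.6], [74.8, 34.6, 24.4]]
   tray_grip 0.87 [99.7  1.2 -5. ]
offset cm [ 14.77  43.26 -21.33] twist [-0.002  0.001  0.002] tcp [0.382 0.284 0.227]
```

move_arm(offset=[[0.62,1.93,-0.4],[0.62,1.93,-0.4],[0.62,1.93,-0.4],[0.62,1.93,-0.4],[0.62,1.93,-0.4]], twist=[[0,0,0],[0,0,0],[0,0,0],[0,0,0],[0,0,0]], grip=[0,0,0,0,0])

```text
time: 9.35
ee_pos: [0.5603, -0.0784, 0.2127]
tcp_rot: [-179.7, 55.1, 172.5]
wrist_force: [0.5, -0.4, -3.8]
opening: 0.0128
grasp_force: 108.2
```

move_arm(offset=[[0.62,1.93,-0.4],[0.62,1.93,-0.4],[0.62,1.93,-0.4],[0.62,1.93,-0.4],[0.62,1.93,-0.4]], twist=[[0,0,0],[0,0,0],[0,0,0],[0,0,0],[0,0,0]], grip=[0,0,0,0,0])

```text
time: 9.85
ee_pos: [0.5394, 0.0219, 0.1987]
tcp_rot: [-179.8, 55.1, 172.5]
wrist_force: [-0.1, 0.1, -3.2]
opening: 0.0126
grasp_force: 108.2
```

move_arm(offset=[[0.62,1.93,-0.4],[0.62,1.93,-0.4],[0,0,0]], twist=[[0,0,0],[0,0,0],[0,0,0]], grip=[0,0,0])

```text
time: 10.15
ee_pos: [0.5308, 0.0633, 0.1924]
tcp_rot: [-179.8, 55.1, 172.6]
wrist_force: [0.4, -0.2, -3.6]
opening: 0.0125
grasp_force: 108.7
```

```bash
python3 -c "
from d import *
print(np.round(bot.get_obs()['q'],1))
delta(np.array([.415,.28,.190])+.003*np.array([.81,-.11,-.574]),-7.7,55)"
```

```text
[ 16.2 -46.4 -52.5  31.3 -19.3  14. ]
offset cm [  8.37  19.96 -11.63] twist [0.001 0.001 0.003] tcp [0.415 0.28  0.19 ]
```

move_arm(offset=[[0.76,1.82,-1.06],[0.76,1.82,-1.06],[0.76,1.82,-1.06],[0.76,1.82,-1.06],[0.76,1.82,-1.06]], twist=[[0,0,0],[0,0,0],[0,0,0],[0,0,0],[0,0,0]], grip=[0,0,0,0,0])

```text
time: 10.65
ee_pos: [0.4786, 0.1605, 0.1922]
tcp_rot: [-179.8, 55.1, 172.4]
wrist_force: [0.9, -0.3, -4.3]
opening: 0.0125
grasp_force: 109.1
```

move_arm(offset=[[0.76,1.82,-1.06],[0.76,1.82,-1.06],[0.76,1.82,-1.06],[0.76,1.82,-1.06],[0.76,1.82,-1.06]], twist=[[0,0,0],[0,0,0],[0,0,0],[0,0,0],[0,0,0]], grip=[0,0,0,0,0])

```text
time: 11.15
ee_pos: [0.4263, 0.2598, 0.1911]
tcp_rot: [-179.9, 55.1, 172.4]
wrist_force: [0.5, -0.1, -4.3]
opening: 0.0124
grasp_force: 109.1
```

move_arm(offset=[[0.76,1.82,-1.06],[0,0,0],[0,0,0]], twist=[[0,0,0],[0,0,0],[0,0,0]], grip=[0,0,0])

```text
time: 11.45
ee_pos: [0.4161, 0.2791, 0.1905]
tcp_rot: [-179.7, 55.1, 172.6]
wrist_force: [-0.6, -0.5, -2.7]
opening: 0.0126
grasp_force: 109.4
```

```bash
python3 t.py; python3 w.py w4.png top_slot upright; python3 - <<'E'
import numpy as np,cv2
d=np.load('last.npz');X,C=d['X'],d['C']
hsv=cv2.cvtColor(C[None],cv2.COLOR_RGB2HSV)[0].astype(int)
y=np.radians(-7.7);A=np.array([[np.cos(y),np.sin(y),0],[-np.sin(y),np.cos(y),0],[0,0,1]])
L=(X-[.593,.256,0])@A.T
w=(hsv[:,1]<50)&(hsv[:,2]>80)&(abs(L[:,0])<.03)&(abs(L[:,1])<.08)&(L[:,2]>.02)&(L[:,2]<.235)
print(w.sum(),np.percentile(L[w],[1,10,50,90,99],axis=0).round(4).tolist())
for z0 in np.arange(.02,.23,.015):
    s=w&(L[:,2]>=z0)&(L[:,2]<z0+.015)
    if s.sum()>20:
        p=np.polyfit(L[s,1],L[s,0],1); print(round(z0,3),s.sum(),np.percentile(L[s,1],[1,99]).round(4),np.median(L[s,0]).round(4),'slope',p[0].round(3))
E
```

```text
[0.4161 0.2791 0.1905] [-179.7   55.1  172.6]
side 1357 tray-axes L pct [[-31.8, -39.0, -66.8], [30.7, -5.8, -48.4], [76.8, 32.4, 17.0]]
   tray_hook 0.7 [79.7  0.  -3.1]
   tray_grip 0.79 [-0.5  0.  -5.9]
top 1522 tray-axes L pct [[-25.6, -36.8, -67.6], [40.5, -9.9, -60.6], [81.7, 32.4, 23.7]]
   tray_hook 0.77 [85.3  3.2  5. ]
   tray_grip 0.76 [19.4  1.3 -5. ]
wrist 15707 tray-axes L pct [[-33.4, -36.4, -66.4], [-21.6, -2.0, -55.1], [74.3, 32.1, 20.7]]
   tray_grip 0.97 [-113.   -27.5   -5. ]
   tray_grip 0.9 [-12.1  -1.8  -5. ]
offset cm [-1.    0.14 -4.88] twist [-0.002  0.002  0.001] tcp [0.382 0.284 0.227]
[ 56.7 -32.4 -42.   48.7 -47.7  50. ] [0.4162 0.2783 0.1906] [-179.8   55.1  172.4]
upright 0.84 [328. 124.] depth [0.3841 0.2832 0.1266] z [0.6006 0.2567 0.    ]
1547 [[-0.0074, -0.0436, 0.1223], [-0.0067, -0.0393, 0.1278], [-0.0058, 0.0104, 0.1505], [-0.0048, 0.0424, 0.2314], [-0.0039, 0.0449, 0.2342]]
0.11 86 [-0.0438  0.0451] -0.0056 slope -0.002
0.125 405 [-0.0435  0.0447] -0.0057 slope -0.007
0.14 403 [-0.0439  0.0449] -0.0058 slope -0.007
0.155 163 [-0.0436  0.0447] -0.0058 slope -0.004
0.17 40 [0.0415 0.0452] -0.0061 slope -0.076
0.215 242 [-0.0186  0.013 ] -0.0057 slope -0.003
0.23 206 [-0.0219  0.0163] -0.0059 slope -0.012
```

View pics/w4.png

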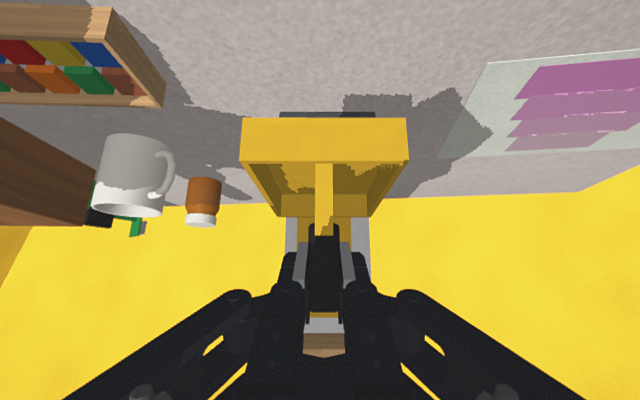

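The panel shows on both sides of the fin at (295, 240) and (360, 240), with the tray centred in front of it. I'll compare tray and panel within this one cloud.

```bash
cat > rel.py <<'E'
from h import *
def rel(c):
    X,C,u,v=cloud(c); hsv=cv2.cvtColor(C[None],cv2.COLOR_RGB2HSV)[0].astype(int)
    y=np.radians(-7.5);A=np.array([[np.cos(y),np.sin(y),0],[-np.sin(y),np.cos(y),0],[0,0,1]])
    L=((X-[.590,.257,0])@A.T)*1000; tcp=(A@(pose()[:3,3]-[.590,.257,0]))*1000
    w=(hsv[:,1]<50)&(hsv[:,2]>80)&(abs(L[:,0])<8)&(abs(L[:,1])<60)&(L[:,2]>100)&(L[:,2]<165)
    if w.sum()>50: print('panel x',np.median(L[w,0]).round(1),'y',np.percentile(L[w,1],[1,99]).round(1),'slope',np.polyfit(L[w,1],L[w,0],1)[0].round(3))
    t=(hsv[:,0]>20)&(hsv[:,0]<32)&(hsv[:,1]>150)&(abs(L[:,1])<60)&(abs(L[:,0]-tcp[0]+31)<10)&(abs(L[:,2]-tcp[2]+57)<14)
    if t.sum()<50: print('no tray'); return
    f=t&(abs(L[:,0]-np.median(L[t,0]))<4)
    print('tcp',tcp.round(1),'wall x',np.median(L[f,0]).round(1),'y',np.percentile(L[f,1],[1,99]).round(1),'z',np.percentile(L[f,2],[1,99]).round(1),'slope y',np.polyfit(L[f,1],L[f,0],1)[0].round(3))
    hi=np.percentile(L[f,2],97); e=f&(L[:,2]>hi-2); print('top-edge roll slope',np.polyfit(L[e,1],L[e,2],1)[0].round(3))
    print('wall lean', np.polyfit(L[f,2],L[f,0],1)[0].round(3))
if __name__=='__main__': rel(shot('wrist'))
E
python3 rel.py
```

```text
panel x -2.5 y [-44.2  44.3] slope -0.003
tcp [-175.3   -1.3  190.4] wall x -207.7 y [-36.6  31.9] z [123.7 143.8] slope y 0.004
top-edge roll slope -0.002
wall lean 0.02
```

Tray is 2.3 mm to the right of panel centre, 25.7 mm above home, 95 mm from contact. Correct sideways and go in.

move_arm(offset=[[-0.57,0.12,0.82],[-0.57,0.11,0.82],[-0.57,0,0.82],[-0.57,0,0.82],[-0.57,0,0.82]], twist=[[0,0,0],[0,0,0],[0,0,0],[0,0,0],[0,0,0]], grip=[0,0,0,0,0])

```text
time: 12.6
ee_pos: [0.4669, 0.2738, 0.1902]
tcp_rot: [-179.7, 55.1, 172.5]
wrist_force: [-0.3, -0.2, -3.7]
opening: 0.0126
grasp_force: 109.5
```

```bash
python3 rel.py
```

```text
panel x -2.6 y [-44.3  44.3] slope -0.003
tcp [-123.5    0.6  190.4] wall x -156.7 y [-34.8  33.8] z [123.4 143.5] slope y 0.005
top-edge roll slope -0.001
wall lean 0.018
```

move_arm(offset=[[-0.55,0.03,0.78],[-0.55,0,0.78],[-0.55,0,0.78],[-0.55,0,0.78],[0,0,0]], twist=[[0,0,0],[0,0,0],[0,0,0],[0,0,0],[0,0,0]], grip=[0,0,0,0,0])

```text
time: 13.15
ee_pos: [0.5046, 0.269, 0.1905]
tcp_rot: [-179.7, 55.1, 172.4]
wrist_force: [-0.5, 0.1, -3.9]
opening: 0.0127
grasp_force: 109.2
```

move_arm(offset=[[-0.12,0,0.16],[-0.12,0,0.16],[0,0,0]], twist=[[0,0,0],[0,0,0],[0,0,0]], grip=[0,0,0])

```text
time: 13.45
ee_pos: [0.5077, 0.2689, 0.1907]
tcp_rot: [-179.7, 55.1, 172.5]
wrist_force: [-0.2, 0.3, -3.8]
opening: 0.0129
grasp_force: 109.2
```

```bash
python3 rel.py
```

```text
panel x -2.6 y [-44.3  44.4] slope -0.002
tcp [-83.3   1.1 190.7] wall x -115.6 y [-34.3  34.2] z [123.9 144. ] slope y 0.004
top-edge roll slope -0.002
wall lean 0.02
```

move_arm(offset=[[-0.06,0,0.08],[-0.06,0,0.08],[0,0,0]], twist=[[0,0,0],[0,0,0],[0,0,0]], grip=[0,0,0])

```text
time: 13.8
ee_pos: [0.5097, 0.2686, 0.1908]
tcp_rot: [-179.7, 55.1, 172.5]
wrist_force: [-0.1, -0.1, -3.0]
opening: 0.0125
grasp_force: 109.2
```

move_arm(offset=[[-0.06,0,0.08],[-0.03,0,0.05],[0,0,0]], twist=[[0,0,0],[0,0,0],[0,0,0]], grip=[0,0,0])

```text
time: 14.1
ee_pos: [0.5106, 0.2687, 0.1901]
tcp_rot: [-179.6, 55.0, 172.7]
wrist_force: [-10.2, 1.6, -2.2]
opening: 0.0128
grasp_force: 111.3
```

Contact is at 10 N. Back off 1 mm and press down.

move_arm(offset=[[0.06,0,-0.08],[0.33,0,0.23],[0.33,0,0.23],[0,0,0]], twist=[[0,0,0],[0,0,0],[0,0,0],[0,0,0]], grip=[0,0,0,0])

```text
time: 14.5
ee_pos: [0.5101, 0.2683, 0.1818]
tcp_rot: [-179.7, 55.1, 172.5]
wrist_force: [0.9, -0.5, -2.4]
opening: 0.0125
grasp_force: 109.6
```

move_arm(offset=[[0.25,0,0.17],[0.25,0,0.17],[0,0,0]], twist=[[0,0,0],[0,0,0],[0,0,0]], grip=[0,0,0])

```text
time: 14.8
ee_pos: [0.51, 0.2687, 0.1769]
tcp_rot: [-179.8, 55.1, 172.5]
wrist_force: [-8.5, 1.5, 0.6]
opening: 0.0125
grasp_force: 111.0
```

move_arm(offset=[[0.16,0,0.11],[0.16,0,0.11],[0,0,0]], twist=[[0,0,0],[0,0,0],[0,0,0]], grip=[0,0,0])

```text
time: 15.1
ee_pos: [0.5093, 0.2686, 0.1711]
tcp_rot: [-179.6, 54.9, 172.7]
wrist_force: [-8.6, 1.8, -4.2]
opening: 0.0125
grasp_force: 110.3
```

move_arm(offset=[[0.16,0,0.11],[0.16,0,0.11],[0,0,0]], twist=[[0,0,0],[0,0,0],[0,0,0]], grip=[0,0,0])

```text
time: 15.4
ee_pos: [0.5092, 0.2685, 0.1667]
tcp_rot: [-179.5, 54.9, 172.8]
wrist_force: [-7.0, 1.0, -5.6]
opening: 0.0126
grasp_force: 110.2
```

```bash
python3 rel.py
```

```text
panel x -2.6 y [-44.3  44.4] slope -0.003
tcp [-81.6   0.9 166.8] wall x -114.5 y [-34.7  33.9] z [100.2 120.2] slope y 0.002
top-edge roll slope -0.003
wall lean 0.027
```

move_arm(offset=[[0.16,0,0.11],[0.12,0,0.09],[0,0,0]], twist=[[0,0,0],[0,0,0],[0,0,0]], grip=[0,0,0])

```text
time: 15.75
ee_pos: [0.5099, 0.2687, 0.1653]
tcp_rot: [-179.7, 55.1, 172.5]
wrist_force: [-7.7, 1.1, -0.7]
opening: 0.0122
grasp_force: 110.7
```

```bash
python3 rel.py
```

```text
panel x -2.6 y [-44.3  44.5] slope -0.003
tcp [-80.9   1.1 165.4] wall x -113.2 y [-34.3  34.3] z [ 98.5 118.6] slope y 0.003
top-edge roll slope -0.001
wall lean 0.019
```

move_arm(offset=[[0.12,0,0.09],[0,0,0]], twist=[[0,0,0],[0,0,0]], grip=[0,0])

```text
time: 16.0
ee_pos: [0.5103, 0.2688, 0.165]
tcp_rot: [-179.8, 55.2, 172.4]
wrist_force: [-11.5, -0.2, 1.9]
opening: 0.0124
grasp_force: 111.5
```

move_arm(offset=[[0.12,0,0.09],[0,0,0]], twist=[[0,0,0],[0,0,0]], grip=[0,0])

```text
time: 16.2
ee_pos: [0.5103, 0.2689, 0.1648]
tcp_rot: [-179.9, 55.3, 172.4]
wrist_force: [-23.5, -2.5, 11.9]
opening: 0.0125
grasp_force: 114.0
```

```bash
python3 rel.py
```

```text
panel x -2.6 y [-44.4  44.4] slope -0.003
tcp [-80.5   1.4 164.8] wall x -112.6 y [-33.8  34.6] z [ 97.9 117.9] slope y 0.006
top-edge roll slope -0.001
wall lean 0.014
```

The force is rising and the tray bottom reads 97.9 mm against a home height of 98, so it is seated. Relax, let go and back out along the tool axis.

move_arm(offset=[[-0.1,0,-0.1],[0,0,0],[0,0,0],[0,0,0],[0,0,0]], twist=[[0,0,0],[0,0,0],[0,0,0],[0,0,0],[0,0,0]], grip=[0,0.3,0.6,0.6,0.6])

```text
time: 16.75
ee_pos: [0.5101, 0.2684, 0.1639]
tcp_rot: [-179.8, 55.1, 172.5]
wrist_force: [-0.1, 0.9, -0.7]
opening: 0.0506
grasp_force: 0.0
```

move_arm(offset=[[0,0,-1],[0,0,-2],[0,0,-2],[0,0,-2],[0,0,-2]], twist=[[0,0,0],[0,0,0],[0,0,0],[0,0,0],[0,0,0]], grip=[0.6,0.6,0.6,0.6,0.6])

```text
time: 17.25
ee_pos: [0.4359, 0.2784, 0.2163]
tcp_rot: [-179.8, 55.1, 172.4]
wrist_force: [-0.4, 0.9, -0.2]
opening: 0.0514
grasp_force: 0.0
```

```bash
python3 - <<'E'
from h import *
for n in ['wrist','side']:
    c=shot(n); X,C,u,v=cloud(c); hsv=cv2.cvtColor(C[None],cv2.COLOR_RGB2HSV)[0].astype(int)
    y=np.radians(-7.5);A=np.array([[np.cos(y),np.sin(y),0],[-np.sin(y),np.cos(y),0],[0,0,1]])
    L=((X-[.590,.257,0])@A.T)*1000
    t=(hsv[:,0]>20)&(hsv[:,0]<32)&(hsv[:,1]>150)&(abs(L[:,1])<45)&(L[:,0]>-130)&(L[:,0]<0)&(L[:,2]>85)&(L[:,2]<200)
    print(n,t.sum(),np.percentile(L[t],[1,99],axis=0).round(1).tolist())
    f=t&(L[:,0]<-105); 
    if f.sum()>50: print(np.median(L[f,0]),np.percentile(L[f,1:],[1,99],axis=0).round(1).tolist(),np.polyfit(L[f,1],L[f,0],1)[0],np.polyfit(L[f,2],L[f,0],1)[0])
save(c,'end.png')
w=cv2.imread('pics/end.png')[60:300,170:490]; cv2.imwrite('pics/endc.png',cv2.resize(w,None,fx=2.4,fy=2.4,interpolation=2))
E
```

```text
wrist 8446 [[-113.8, -34.3, 94.3], [-7.1, 33.2, 186.6]]
-112.62917909209906 [[-34.8, 93.7], [33.7, 114.3]] -0.0026977173906829613 0.0017594065603303796
side 1283 [[-111.8, -37.7, 95.2], [-5.0, 32.9, 184.7]]
-111.05059481021073 [[-37.6, 94.1], [32.6, 113.4]] -0.019857491296501453 0.010180682878854099
```

View pics/endc.png

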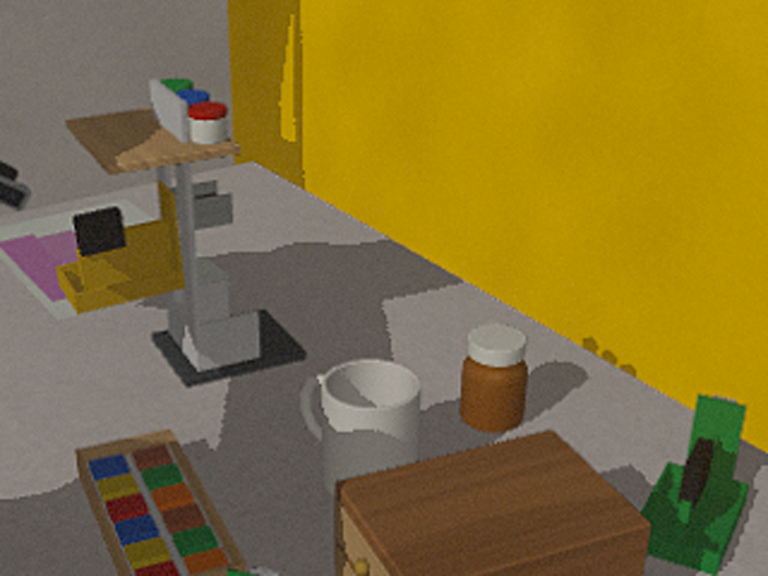

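The tray hangs in the top slot, with its grip at (98, 230) in the crop, and the bystanders are in place. I'll quickly check its pitch.

```bash
python3 - <<'E'
from h import *
y=np.radians(-7.5);A=np.array([[np.cos(y),np.sin(y),0],[-np.sin(y),np.cos(y),0],[0,0,1]])
for n in ['side','wrist','top']:
    c=shot(n); X,C,u,v=cloud(c); hsv=cv2.cvtColor(C[None],cv2.COLOR_RGB2HSV)[0].astype(int); L=((X-[.590,.257,0])@A.T)*1000
    t=(hsv[:,0]>18)&(hsv[:,0]<34)&(hsv[:,1]>130)&(L[:,2]>80)&(L[:,2]<200)&(abs(L[:,1])<42)
    for x in range(-110,0,15):
        s=t&(L[:,0]>=x)&(L[:,0]<x+15); o=s&(L[:,1]<-30)
        print(n,x,s.sum(),np.percentile(L[s,2],[2,98]).round(1) if s.sum()>20 else '',o.sum(),np.percentile(L[o,2],[2,98]).round(1) if o.sum()>20 else '')
c=shot('side')
for t in ['tray_hook','tray_grip','top_slot']:
    for d in finder.pinpoint(c,t)[:4]:
        r=A@c['T'][:3,:3]@ray(c,d['position']); o=A@(c['T'][:3,3]-[.590,.257,0]); pt=(o-r*o[1]/r[1])*1000
        if np.hypot(pt[0]+40,pt[2]-170)<100: print(t,round(d['p'],2),pt.round(1))
E
```

```text
side -110 134 [ 94.1 140.3] 57 [ 93.7 112. ]
side -95 170 [ 95.5 133.8] 53 [ 94.2 113.4]
side -80 149 [ 96.  135.6] 54 [ 95.8 114.3]
side -65 159 [ 96.4 149.5] 50 [ 95.9 114.4]
side -50 192 [ 97.4 153.9] 56 [ 95.9 115.2]
side -35 192 [ 98.  153.6] 55 [ 96.8 116.2]
side -20 308 [100.9 186.7] 47 [ 97.5 116.6]
side -5 19  0 
wrist -110 678 [107.8 164.6] 64 [107.6 114.8]
wrist -95 223 [ 98.1 173.3] 80 [ 99.  115.3]
wrist -80 744 [ 97.8 115.9] 105 [ 97.9 116. ]
wrist -65 637 [ 98.4 176. ] 83 [ 98.6 116.5]
wrist -50 506 [ 99.1 116.9] 72 [ 99.5 117.3]
wrist -35 450 [ 99.8 117.6] 54 [100.1 118. ]
wrist -20 2768 [100.9 187.1] 75 [100.9 118.3]
wrist -5 6  0 
top -110 235 [ 93.3 115.5] 22 [101.7 116. ]
top -95 191 [ 94.6 174.4] 22 [102.8 117. ]
top -80 28 [ 95.1 147.8] 4 
top -65 0  0 
top -50 0  0 
top -35 0  0 
top -20 0  0 
top -5 0  0 
tray_hook 0.65 [-11.4  -0.  161.9]
tray_grip 0.61 [-75.7   0.  159.9]
top_slot 0.58 [  3.7   0.  168. ]
```

The tray pitches about 0.04 rad, its rear is at home height, and its hook is about 1.5 mm off in x. All are within limits.

```bash
python3 -c "
from workcell import bot
print(bot.job_done())"
```

```text
the job is handed in; nothing more can be done
None
```

I hooked the yellow tray into the top slot, pressed it down until it bottomed out at home height, let go and handed the job in. It hangs about 0.04 rad off level and its hook is about 1.5 mm off in x. The mug, jar and paint box look undisturbed in the last picture. I couldn't see the catch, so I'm only inferring that it snapped over, and the hand-in gave no verdict.

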